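# Put the utensils away and shut the box

### The job

The wooden rice paddle has been left askew across the dividers of the utensil box: nudge it round, without lifting it out, until it drops and lies flat in the empty long compartment. Lay the steel teaspoon flat, face up, in the short cross compartment, then swing the door of the box fully shut. Leave the knife in its compartment and do not knock the rice bowl.

Things in the scene. Friction and masses are not known exactly. Their poses are not given: they have to be found in the camera images.
- box: White utensil box on the wooden board (board's top at z = 0.018). Origin: centre of its underside. x runs along its two long compartments, away from the robot, y towards the hinge side, z up. Outside 272 (x) x 146 (y) x 32 mm high; floor 5 mm; walls and dividers 4 mm thick, all 32 mm high. Hinge line along x at y = 73, z = 32 mm. The door-side long compartment (y 9 to 69 mm) holds the knife.
- long_compartment (a point): Centre of the floor of the empty long compartment (for the paddle), 5 mm above the box's underside, at x = 34, y = -32 mm of the box; axes as the box's. Inside 196 (x) x 74 (y) mm, 27 mm deep.
- cross_compartment (a point): Centre of the floor of the short cross compartment (for the teaspoon) at the box's end nearest the robot, 5 mm above the box's underside, at x = -100, y = 0 mm of the box; axes as the box's. Inside 64 (x) x 138 (y) mm, 27 mm deep: the teaspoon lies along y.
- paddle_center (a point): Flat wooden rice paddle, 168 x 56 x 8 mm; the point is its middle (length and thickness). Its x axis points along it to the blade, z up. Rounded blade x 0 to 84 mm, 56 mm wide at x = 46; handle x -84 to 0, 20 to 24 mm wide. It starts level on the wall tops, askew, blade out over the side away from the hinge, handle over the knife; it slides when nudged and drops in once lined up.
- teaspoon_center (a point): Steel teaspoon, 124 mm long, face up on the board; the point is the middle of its length, on the arched handle, 9 mm above the surface it lies on. x points along it to the bowl, z up. Handle there 8.5 mm wide, 4 mm thick, its top 13 mm above the surface. Bowl x 18 to 62 mm, 29 mm wide, 10 mm high; handle end 14 mm wide.
- door (a joint): Swing door of the box, rad: 0 is fully shut (level on the walls), 2.4 fully open; it starts open, leaning outwards past upright. The stiff hinge holds it at any angle; about 2 N at the free edge moves it.
- door_edge (a point): Middle of the door's free edge, at the end of a 60 mm wide pull tab, 155 mm from the hinge line. The door is a white panel, 272 (along the hinge) x 146 x 5 mm, the tab 9 mm more. Axes: x along the hinge (as the box's x), y from the edge towards the hinge, z normal to the outer face (up when shut; then the outer face is 37 mm above the box's underside).
- knife_center (a point): Steel table knife, 173 x 18 x 6 mm, lying flat in the long compartment next to the hinge; the point is its middle. It is to stay there.
- bowl: White ceramic rice bowl, 114 mm across, 55 mm high, on the board; origin at the centre of its underside.
Mind the look-alikes: they are no part of the job. Leave any orange or yellow look-alike of the part that bears teaspoon_center alone.

How it is judged:
At the end, for the whole second after the job is handed in: Paddle flat on the floor of the empty long compartment (middle within 16 mm lengthwise of its centre, tilt under 0.06 rad), teaspoon face up (tilt under 0.3 rad) on the floor of the cross compartment, middle within 12 mm of its centre along it, both at rest; door within 0.04 rad of shut (x of paddle_center in the frame of box between 0.018 and 0.05 m and y of paddle_center in the frame of box between -0.06 and -0.004 m and z of paddle_center in the frame of box below 0.013 m and angle between paddle_center's own z axis and vertical below 0.06 rad and x of teaspoon_center in the frame of box between -0.13 and -0.07 m and y of teaspoon_center in the frame of box between -0.012 and 0.012 m and z of teaspoon_center in the frame of box below 0.019 m and angle between teaspoon_center's own z axis and vertical below 0.3 rad and value of joint door below 0.04 rad and linear speed of each of paddle, teaspoon below 0.02 m/s); the robot touches nothing.
It fails at once if the knife is lifted out of its compartment (z of knife_center in the frame of box above 0.032 m).
It fails at once if the rice bowl is knocked (moved over 20 mm) (distance of bowl from where it was at the start of the episode above 0.02 m).
It fails at once if the paddle is lifted away from the box (its middle over 75 mm above the box's underside) instead of being nudged (z of paddle_center in the frame of box above 0.075 m).
It also fails if it takes over 72 s, if anything falls off the work surface, if the arm or the gripper's body presses on something with over 40 N, if the wrist force passes 120 N, or if a joint passes its speed limit or range.

### The arm

A 6-joint arm with a two-finger parallel gripper is mounted at the origin on the work surface. World frame = base frame: x ahead of the robot, y to its left, z up, the work surface at z = 0. Lengths are in m, angles in rad, forces in N, time in s.
With the tool pointing down it reaches from about 0.375 to 0.9 m from the base axis. Payload 3.1 kg.
Tool frame: the origin (TCP) lies between the finger pads; the fingertips stand 22 mm ahead of it and the grasp point (between the pads) lies 3 mm ahead of it; z points along the fingers, y is the direction in which the jaws open and shut (so a half turn about z gives the same grasp; the last joint's range is limited). The gripper opens to 87 mm and grips with 3 to 60 N. Pads are 19 mm wide; open, the fingers measure 117 mm over their backs; the gripper's body (75 mm by 190 mm) begins 51 mm behind the grasp point.
Start: joints at [-1.498, 0.527, 1.433, -0, 1.181, -0.178], TCP at [0.155, -0.605, 0.245] pointing down, gripper open.
Joint ranges: [-3.08, 3.08], [-0.75, 2.2], [0.22, 2.44], [-1.43, 4.57], [0, 2.65], [-2.85, 2.85]. Speed limits (rad/s): [2.79, 2.79, 3.14, 3.14, 3.14, 3.14].

### API

Orientations are given as a unit quaternion [x, y, z, w].
In Python, from rig import get_obs, camera, get_calibration, hand_in, search_frame gives the robot as it stands.
- The arm moves only by the shell command python3 -m jog 'ROWS' [FORCE]. ROWS is JSON, a list of rows, each an object with "grip": the closure in counts, from 0 (fully open) to 255 (shut); "travel": the shift along the world's x, y, z in cm, a list of three; "twist": the turn about the world's z in degrees. A call has 1 to 8 rows; each row shifts and turns the commanded pose from where the row before left it; what a row does not reach is not made up. A row lasts 1/10 s, in which the tool goes at most 50 mm and 8.59 degrees, less where a joint would pass 70% of its speed; a pose out of reach is approached as far as the arm can. A call is refused whole if a number of a shift passes 5 or a number of a turn 8.59, either way. A call with a gripper value outside its range is refused whole. The fingers move at their own pace and stop on an object; FORCE is the grip in N (left out, the last holds). Time passes only in rows, so rows that do not move let the fingers close. It gives the time, the measured TCP pose, the force and the opening at its end, in the units of the state.
- get_obs(): the state, without advancing time (a new reading comes with each control period).
- camera(name): name is "scene" or "top" or "wrist"; returns the picture (420x560x3 uint8, red, green, blue); there is no depth.
- get_calibration(name): a dict with "fx", "fy", "cx", "cy" (pixels), "k1" (the pictures are not rectified: a ray, as slopes to the right and down, at radius r is drawn at 1 + k1 r^2 times it, then the intrinsics apply), "R" (3x3) and "t" (3): a world point X has camera coordinates R X + t; the wrist camera has in their place "T_tool_cam" (4x4, takes a point from camera to tool coordinates, whose origin is the TCP and whose axes are the flange's). Camera axes: x right, y down, z forward; pixel columns grow to the right and rows downward; lengths in m; the calibration is good to about 2 mm. A picture is of the moment at which its call begins: read the wrist's pose just before it. get_calibration takes no time and is no camera call.
- hand_in(): hands the job in, once; it reports no verdict.
Trained networks look in the newest picture that a camera, given by its name, has taken for a name from the list of things; names that differ only in an ending like _2 or _b are one class to them, and where a whole thing is asked for, a point or a joint stands for the part that bears it (a point fixed in the world has none). Each returns a list of dicts, best first, with "p" (0 to 1); they miss things now and then, are a little off and sometimes report something else, mostly with a low value. They report only what shows in the picture. A call takes as long as a camera call. They do not tell look-alikes from the thing itself.
- search_frame(target, camera): "at" ([x, y, z] in m, in world coordinates, good to about 4 mm: the middle of the surface that is visible of it).
The state is a dict: "time": time; "q": joint angles; "joint_velocities": joint speeds; "joint_torque": joint torques, N m; "position": TCP position; "tool_rot": TCP orientation; "ft_force": force on the tool from outside, world axes, zero at the start; "moment": the same for the moment, N m; "grip_width": finger opening in m.
Only numpy, scipy, OpenCV 4.12 (cv2) and the standard library are available. Lean on these libraries where they do the work, as an engineer would, in place of code of your own. Each camera call takes 0.05 s, during which the arm holds its last target. There are 200 camera calls.

## Working session

There is one attempt and no reset: what is moved stays moved. The work goes in short steps, Python scripts to look and compute and a shell command to move; the robot and the scene stay as the last step left them, time stands still between calls to the robot, and variables do not carry over. Pictures are saved under pics/ and viewed, about 8 in all and at most 12, crops included, and the job is handed in when it is done.

```bash
mkdir -p pics; ls
python3 - <<'E'
from rig import *
import cv2, numpy as np
a=[]
for n in("scene","top"):
    im=camera(n); cv2.imwrite(f"pics/{n}0.png",im[:,:,::-1]); 
    c=get_calibration(n); print(n,{k:np.round(v,4).tolist() for k,v in c.items()})
    for t in("box","paddle_center","teaspoon_center","door","door_edge","knife_center","bowl"):
        print(t,[(round(d['p'],2),np.round(d['at'],3).tolist()) for d in search_frame(t,n)])
c=get_calibration("wrist");print(c)
print(get_obs())
s=cv2.imread("pics/scene0.png");t=cv2.imread("pics/top0.png")
E
```

```text
pics
scene {'fx': 545.0514, 'fy': 545.0514, 'cx': 278.2764, 'cy': 207.5704, 'k1': 0.0068, 'R': [[0.8435, 0.537, 0.0132], [0.4595, -0.7086, -0.5355], [-0.2782, 0.4577, -0.8445]], 't': [-0.3299, -0.3248, 1.7528]}
box [(0.8, [0.569, 0.162, 0.063])]
paddle_center [(0.7, [0.625, 0.032, 0.056])]
teaspoon_center [(0.64, [0.327, -0.591, 0.005]), (0.59, [0.53, -0.366, 0.006]), (0.54, [0.327, -0.409, 0.005]), (0.49, [0.492, -0.185, 0.024]), (0.47, [0.255, -0.204, 0.009])]
door [(0.88, [0.58, 0.191, 0.116]), (0.17, [0.568, 0.164, 0.063])]
door_edge [(0.67, [0.587, 0.193, 0.116])]
knife_center [(0.77, [0.603, 0.126, 0.03])]
bowl [(0.56, [0.711, -0.213, 0.043])]
top {'fx': 400.8026, 'fy': 400.8026, 'cx': 275.5937, 'cy': 204.5774, 'k1': -0.1042, 'R': [[-0.0121, -0.9995, 0.0284], [-0.9975, 0.0101, -0.0701], [0.0697, -0.0292, -0.9971]], 't': [-0.2127, 0.5106, 1.1623]}
box [(0.98, [0.566, 0.16, 0.064])]
paddle_center [(0.73, [0.616, 0.032, 0.059])]
teaspoon_center [(0.7, [0.248, -0.208, 0.011]), (0.63, [0.324, -0.594, 0.009]), (0.59, [0.499, -0.181, 0.021]), (0.51, [0.325, -0.407, 0.006]), (0.48, [0.
[... 653 characters left out ...]
00000e+00]])}
{'time': 0.8, 'q': array([-1.49850247e+00,  5.27461883e-01,  1.43271027e+00, -1.69495400e-05,
        1.18137842e+00, -1.78511704e-01]), 'joint_velocities': array([ 0.00018063, -0.00106244, -0.00031707,  0.00099718,  0.00112353,
        0.00100457]), 'joint_torque': array([-1.34999282e-04, -4.39949870e+01, -1.76980215e+01,  6.34630700e-02,
        5.02831663e-02, -2.96732964e-06]), 'position': array([ 0.15513074, -0.60541922,  0.24456857]), 'tool_rot': array([ 9.92146968e-01,  1.25077553e-01, -8.94636644e-06,  2.05979186e-05]), 'ft_force': array([-0.55007965,  0.16502461,  0.22771376]), 'moment': array([-0.01676128,  0.01781554,  0.02804584]), 'grip_width': 0.08731137865608614}
```

View pics/top0.png

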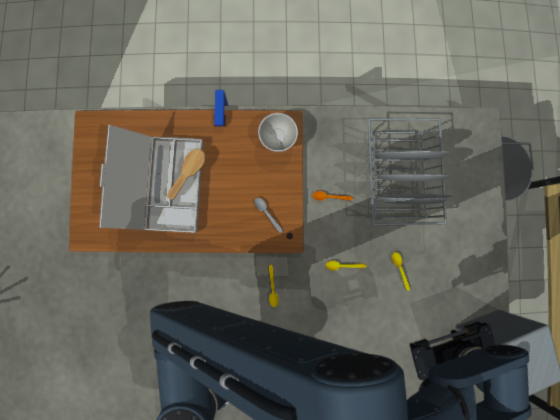

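View pics/scene0.png

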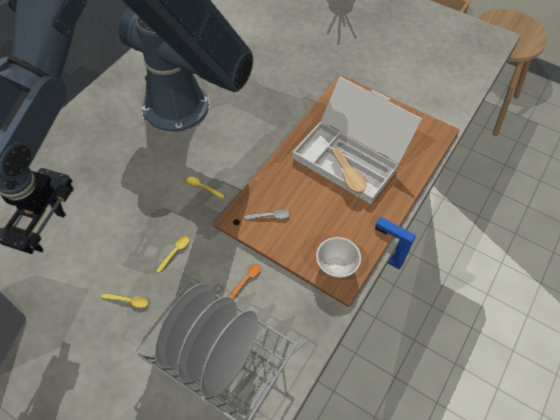

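The steel teaspoon is the grey one, at top (268,213) and scene (268,215). The look-alikes are orange at top (332,196) and yellow at top (273,285), (345,265) and (400,270). I'll confirm with enlarged crops.

Run:
```python
import cv2
t=cv2.imread("pics/top0.png")[110:240,90:300]
s=cv2.imread("pics/scene0.png")[70:240,230:470]
cv2.imwrite("pics/topc.png",cv2.resize(t,None,fx=3.8,fy=3.8,interpolation=cv2.INTER_CUBIC))
cv2.imwrite("pics/scenec.png",cv2.resize(s,None,fx=3.3,fy=3.3,interpolation=cv2.INTER_CUBIC))
```

```text
(no output)
```

View pics/topc.png

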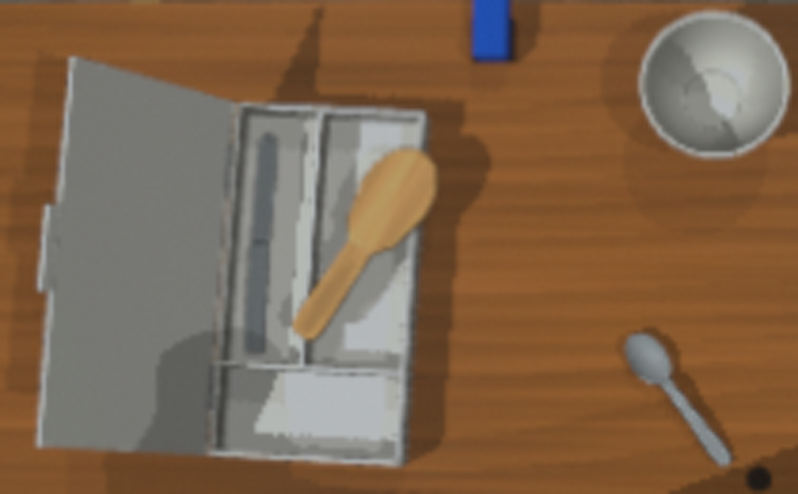

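View pics/scenec.png

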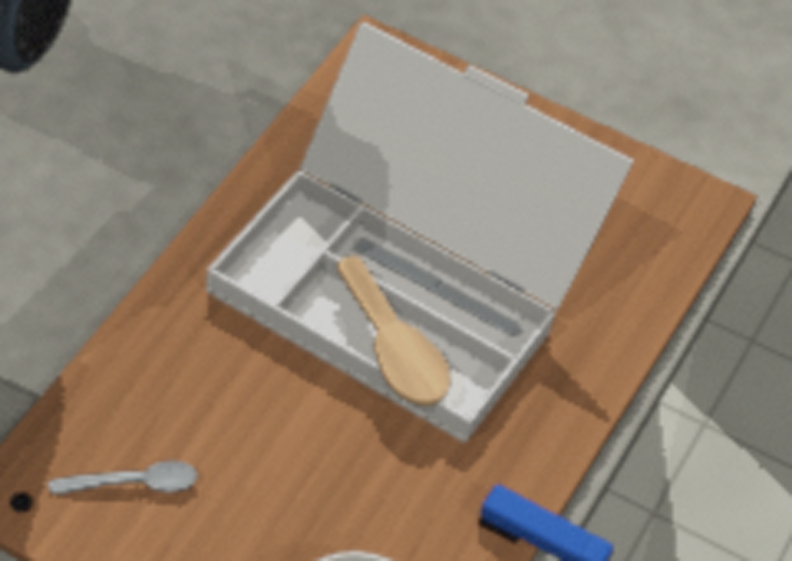

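The crops confirm it: the grey steel teaspoon's bowl tip is at topc (632,340) and its handle end at (724,461), and the look-alikes lie off the board. The paddle runs from its handle end at (306,334) to its blade tip at (430,160). Next I'll triangulate.

```bash
cat > h.py <<'E'
import numpy as np, cv2
from rig import *
from scipy.spatial.transform import Rotation as Ro
def cam(n,obs=None):
    c=get_calibration(n)
    if n=="wrist":
        T=np.eye(4);T[:3,:3]=Ro.from_quat(obs["tool_rot"]).as_matrix();T[:3,3]=obs["position"]
        M=T@c["T_tool_cam"];R=M[:3,:3].T;t=-R@M[:3,3]
    else: R,t=np.array(c["R"]),np.array(c["t"])
    return c,R,t
def ray(C,p):
    c,R,t=C
    d=np.array([(p[0]-c["cx"])/c["fx"],(p[1]-c["cy"])/c["fy"]]);u=d.copy()
    for _ in range(10): u=d/(1+c["k1"]*(u@u))
    v=R.T@np.array([*u,1]);return -R.T@t,v/np.linalg.norm(v)
def tri(rs):
    A=sum(np.eye(3)-np.outer(d,d) for o,d in rs);b=sum((np.eye(3)-np.outer(d,d))@o for o,d in rs)
    X=np.linalg.solve(A,b);return X,max(np.linalg.norm((np.eye(3)-np.outer(d,d))@(X-o)) for o,d in rs)
def plane(r,z): return r[0]+r[1]*(z-r[0][2])/r[1][2]
def proj(C,X):
    c,R,t=C;v=R@X+t;u=v[:2]/v[2];u=u*(1+c["k1"]*(u@u));return u*[c["fx"],c["fy"]]+[c["cx"],c["cy"]]
E
python3 - <<'E'
from h import *
T,S=cam("top"),cam("scene")
P={"padtip":((430,160),(432,402)),"padend":((306,334),(350,260)),"padneck":((365,243),(395,325)),
"spbowl":((632,340),(196,476)),"spend":((724,461),(52,487)),
"FR":((424,113),(467,432)),"NR":((404,462),(213,275)),"NH":((215,453),(300,175)),"FH":((236,105),(553,310)),
"tab1":((49,206),(527,98)),"tab2":((40,290),(467,70)),"doorN":((40,446),(361,25)),"doorF":((72,58),(631,160))}
o=lambda p,s,f:((p[0]+.5)/s-.5+f[0],(p[1]+.5)/s-.5+f[1])
for k,(a,b) in P.items():
    X,e=tri([ray(T,o(a,3.8,(90,110))),ray(S,o(b,3.3,(230,70)))]);print(k,X.round(4),round(e,4))
    if k[:2] in("sp",): print(plane(ray(T,o(a,3.8,(90,110))),.025).round(4))
    if k[:2] in("pa",): print(plane(ray(T,o(a,3.8,(90,110))),.056).round(4))
    if k in("FR","NR","NH","FH"): print(plane(ray(T,o(a,3.8,(90,110))),.050).round(4),plane(ray(S,o(b,3.3,(230,70))),.050).round(4))
E
```

```text
padtip [ 0.6635 -0.0067  0.0545] 0.0026
[ 0.6611 -0.0086  0.056 ]
padend [0.5313 0.0864 0.0573] 0.0029
[0.5291 0.0849 0.056 ]
padneck [0.5998 0.0416 0.0616] 0.0034
[0.5978 0.0405 0.056 ]
spbowl [ 0.5261 -0.1596  0.0231] 0.0016
[ 0.5247 -0.1606  0.025 ]
spend [ 0.4302 -0.2311  0.0184] 0.0002
[ 0.4303 -0.2307  0.025 ]
FR [ 0.7016 -0.0012  0.0344] 0.0013
[ 0.699  -0.0028  0.05  ] [ 0.7033 -0.0127  0.05  ]
NR [0.4341 0.0137 0.0464] 0.0025
[0.4321 0.0115 0.05  ] [0.4374 0.0129 0.05  ]
NH [0.4413 0.1572 0.047 ] 0.0016
[0.4401 0.1553 0.05  ] [0.4436 0.156  0.05  ]
FH [0.7077 0.1431 0.0493] 0.0002
[0.7074 0.1428 0.05  ] [0.7079 0.1427 0.05  ]
tab1 [0.6093 0.2376 0.1741] 0.0008
tab2 [0.5507 0.2428 0.171 ] 0.0004
doorN [0.4445 0.2431 0.1669] 0.0005
doorF [0.7137 0.2255 0.1707] 0.0003
```

```bash
python3 -m jog '[{"grip":0,"travel":[2.7,3.4,0],"twist":2},{"grip":0,"travel":[2.7,3.4,0],"twist":2},{"grip":0,"travel":[2.7,3.4,0],"twist":2},{"grip":0,"travel":[2.7,3.4,-1],"twist":2},{"grip":0,"travel":[2.7,3.4,-1],"twist":2},{"grip":0,"travel":[2.7,3.4,-1],"twist":2},{"grip":0,"travel":[2.7,3.4,-1],"twist":2},{"grip":0,"travel":[2.7,3.4,-1],"twist":2}]' 15
python3 -m jog '[{"grip":100,"travel":[2.7,3.4,-1],"twist":2},{"grip":100,"travel":[2.7,3.4,-1],"twist":2},{"grip":100,"travel":[2.7,3.4,-1],"twist":2},{"grip":100,"travel":[2.7,3.4,-1],"twist":0},{"grip":100,"travel":[0,0,0],"twist":0},{"grip":100,"travel":[0,0,0],"twist":0}]'
python3 - <<'E'
from h import *
o=get_obs();im=camera("wrist");cv2.imwrite("pics/w1.png",im[:,:,::-1])
print(o["position"],Ro.from_quat(o["tool_rot"]).as_matrix()[:,0],o["grip_width"],o["time"])
np.savez("w1.npz",position=o["position"],tool_rot=o["tool_rot"])
E
```

```text
time: 1.6
position: [0.3721, -0.3323, 0.1945]
tool_rot: [0.965, 0.262, 0.0, 0.0]
ft_force: [0.4, 0.0, -0.5]
grip_width: 0.0872
time: 2.2
position: [0.4795, -0.1967, 0.1544]
tool_rot: [0.95, 0.313, -0.0, 0.0]
ft_force: [0.3, -0.4, -0.4]
grip_width: 0.0545
[ 0.47952155 -0.19665754  0.15441411] [ 8.03467251e-01  5.95348786e-01 -4.47726013e-04] 0.05446879072717851 2.2
```

View pics/w1.png

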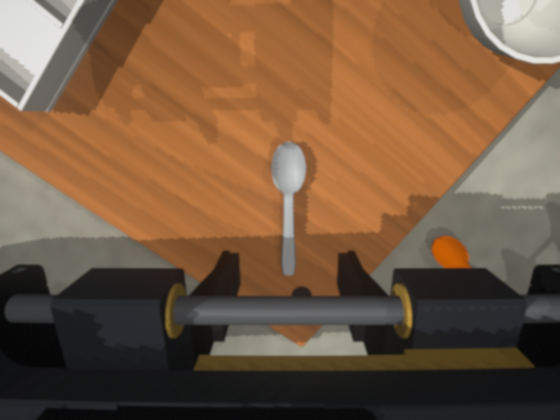

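The wrist view shows the steel spoon upright in the picture, with its bowl tip at (289,141) and handle end at (288,275). It is centred between the jaws and aligned with the tool x axis.

Run:
```python
from h import *
o=np.load("w1.npz");W=cam("wrist",o);T=cam("top");S=cam("scene")
q=lambda p,s,f:((p[0]+.5)/s-.5+f[0],(p[1]+.5)/s-.5+f[1])
a=[];
for w,t,s in(((289,141),(632,340),(196,476)),((288,275),(724,461),(52,487))):
    X,e=tri([ray(W,w),ray(T,q(t,3.8,(90,110))),ray(S,q(s,3.3,(230,70)))]);print(X.round(4),round(e,4),plane(ray(W,w),.025).round(4));a.append(X if 0 else plane(ray(W,w),.025))
print(sum(a)/2,np.linalg.norm(a[0]-a[1]),np.degrees(np.arctan2(*(a[0]-a[1])[1::-1])),np.degrees(np.arctan2(.5953,.8035)))
print(plane(ray(W,(289,108-0)),.05)) 
for p in((42,108),(24,106)):print(plane(ray(W,p),.05))
```

```text
[ 0.5271 -0.1603  0.0243] 0.0024 [ 0.529  -0.1608  0.025 ]
[ 0.4304 -0.2324  0.0229] 0.0017 [ 0.43   -0.2331  0.025 ]
[ 0.47950516 -0.19695335  0.025     ] 0.1225161113067265 36.12026333160477 36.53414150606008
[ 0.54929243 -0.14565455  0.05      ]
[0.44191847 0.00190675 0.05      ]
[0.43519476 0.01377484 0.05      ]
```

```bash
python3 -m jog '[{"grip":100,"travel":[0,0,-4],"twist":0},{"grip":100,"travel":[0,0,-4],"twist":0},{"grip":100,"travel":[0,0,-2],"twist":0},{"grip":100,"travel":[0,0,-1.1],"twist":0},{"grip":255,"travel":[0,0,0],"twist":0},{"grip":255,"travel":[0,0,0],"twist":0},{"grip":255,"travel":[0,0,0],"twist":0},{"grip":255,"travel":[0,0,0],"twist":0}]' 20
python3 -m jog '[{"grip":255,"travel":[0,0,0],"twist":0},{"grip":255,"travel":[0,0,1],"twist":0},{"grip":255,"travel":[0,0,3],"twist":0},{"grip":255,"travel":[0,0,4],"twist":0},{"grip":255,"travel":[0,0,3],"twist":0}]'
```

```text
time: 3.05
position: [0.4798, -0.198, 0.0448]
tool_rot: [0.95, 0.312, 0.001, 0.001]
ft_force: [-0.2, 0.1, -0.1]
grip_width: 0.0287
time: 3.55
position: [0.4795, -0.1975, 0.1561]
tool_rot: [0.95, 0.312, 0.001, 0.001]
ft_force: [-0.5, 0.2, -0.1]
grip_width: 0.0008
```

The gripper closes at about 55 mm/s, so I lifted too early and missed. I'll check the spoon is still in place.

```bash
python3 -m jog '[{"grip":170,"travel":[0,0,0],"twist":0},{"grip":170,"travel":[0,0,0],"twist":0},{"grip":170,"travel":[0,0,0],"twist":0},{"grip":170,"travel":[0,0,0],"twist":0},{"grip":170,"travel":[0,0,0],"twist":0},{"grip":170,"travel":[0,0,0],"twist":0}]'
python3 - <<'E'
from h import *
o=get_obs();im=camera("wrist");
b=cv2.imread("pics/w1.png")
cv2.imwrite("pics/w2.png",np.hstack([b[110:300,200:380],im[110:300,200:380,::-1]]))
print(np.abs(b[135:280,270:310].astype(int)-im[135:280,270:310,::-1]).mean(), search_frame("teaspoon_center","wrist"))
E
```

```text
time: 4.15
position: [0.4788, -0.1972, 0.1527]
tool_rot: [0.95, 0.312, -0.001, -0.001]
ft_force: [-0.1, -0.0, 0.7]
grip_width: 0.0282
4.830172413793103 [{'at': [0.5361, -0.3577, 0.0061], 'p': 0.78}, {'at': [0.4993, -0.1847, 0.0255], 'p': 0.71}]
```

View pics/w2.png

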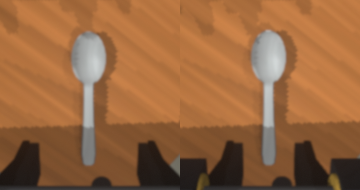

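The spoon hasn't moved. I'll try the grasp again and give the fingers time to close.

```bash
python3 -m jog '[{"grip":170,"travel":[0,0,-4],"twist":0},{"grip":170,"travel":[0,0,-4],"twist":0},{"grip":170,"travel":[0,0,-2],"twist":0},{"grip":170,"travel":[0,0,-1],"twist":0},{"grip":170,"travel":[0,0,0],"twist":0},{"grip":255,"travel":[0,0,0],"twist":0},{"grip":255,"travel":[0,0,0],"twist":0},{"grip":255,"travel":[0,0,0],"twist":0}]' 20
python3 -m jog '[{"grip":255,"travel":[0,0,0],"twist":0},{"grip":255,"travel":[0,0,0],"twist":0},{"grip":255,"travel":[0,0,0],"twist":0},{"grip":255,"travel":[0,0,0],"twist":0},{"grip":255,"travel":[0,0,0],"twist":0}]'
```

```text
time: 5.05
position: [0.4798, -0.1978, 0.0447]
tool_rot: [0.95, 0.312, 0.001, 0.001]
ft_force: [-0.5, -0.9, 0.3]
grip_width: 0.0127
time: 5.55
position: [0.4796, -0.1977, 0.0444]
tool_rot: [0.95, 0.312, 0.001, 0.001]
ft_force: [0.2, 0.3, 6.8]
grip_width: 0.008
```

```bash
python3 -m jog '[{"grip":255,"travel":[0,0,1],"twist":0},{"grip":255,"travel":[0,0,3],"twist":0},{"grip":255,"travel":[0,0,4],"twist":0},{"grip":255,"travel":[0,0,2],"twist":0},{"grip":255,"travel":[0,2,0],"twist":4},{"grip":255,"travel":[0,4,0],"twist":7},{"grip":255,"travel":[-0.2,4,0],"twist":7},{"grip":255,"travel":[-0.2,4,0],"twist":7}]' 30
python3 -m jog '[{"grip":255,"travel":[-0.1,4,0],"twist":7},{"grip":255,"travel":[-0.1,4,0],"twist":7},{"grip":255,"travel":[-0.1,4,0],"twist":7},{"grip":255,"travel":[0,2,0],"twist":4.5},{"grip":255,"travel":[0,0,0],"twist":0},{"grip":255,"travel":[0,0,0],"twist":0}]'
python3 - <<'E'
from h import *
o=get_obs();im=camera("wrist");cv2.imwrite("pics/w3.png",im[:,:,::-1]);np.savez("w3.npz",position=o["position"],tool_rot=o["tool_rot"])
print(o["position"],Ro.from_quat(o["tool_rot"]).as_matrix()[:,0],o["grip_width"],o["time"])
E
```

```text
time: 6.35
position: [0.4748, -0.0563, 0.1441]
tool_rot: [0.859, 0.512, 0.0, 0.0]
ft_force: [0.6, 0.4, -0.6]
grip_width: 0.0077
time: 6.95
position: [0.4721, 0.0827, 0.1438]
tool_rot: [0.726, 0.688, -0.0, 0.0]
ft_force: [0.5, -1.3, -0.6]
grip_width: 0.0079
[0.47209067 0.0826568  0.14384298] [ 5.43500002e-02  9.98521867e-01 -3.98920277e-04] 0.007913829406529387 6.95
```

View pics/w3.png

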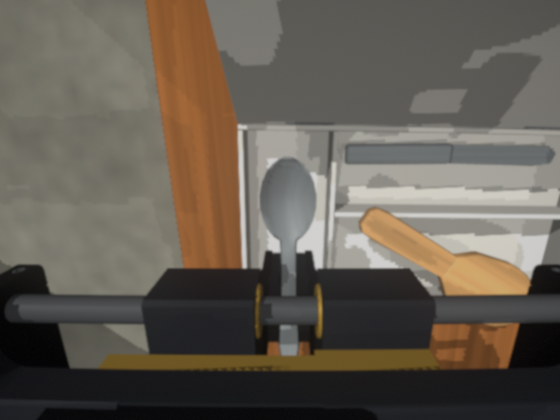

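The view shows the cross compartment around the held spoon: near-hinge corner at (239,127), divider at (333,160), spoon bowl tip at (288,158), paddle handle end at (368,215).

Run:
```python
from h import *
o=np.load("w3.npz");W=cam("wrist",o)
for n,p,z in(("NHcorner",(239,126),.05),("hinge wall x600",(540,131),.05),("nearwall",(240,240),.05),("div",(332,150),.05),("div2",(328,245),.05),("longdiv L",(340,213),.05),("longdiv R",(555,215),.05),("sptip",(288,158),.125),("padend",(368,214),.056),("padneck",(452,272),.056)):
    X=plane(ray(W,p),z); d=X[:2]-[.571,.0775]; c,s=np.cos(-.0535),np.sin(-.0535)
    print(n,X.round(4),"box",(d[0]*c+d[1]*s).round(4),(-d[0]*s+d[1]*c).round(4))
```

```text
NHcorner [0.4411 0.1588 0.05  ] box -0.1341 0.0742
hinge wall x600 [0.6575 0.1447 0.05  ] box 0.0828 0.0717
nearwall [0.4333 0.0728 0.05  ] box -0.1373 -0.0121
div [0.5063 0.1384 0.05  ] box -0.0678 0.0574
div2 [0.5021 0.0647 0.05  ] box -0.0681 -0.0164
longdiv L [0.5117 0.0906 0.05  ] box -0.0599 0.0099
longdiv R [0.681  0.0796 0.05  ] box 0.1097 0.008
sptip [0.4748 0.1439 0.125 ] box -0.0996 0.0612
padend [0.5317 0.0906 0.056 ] box -0.0399 0.0109
padneck [0.6    0.0383 0.056 ] box 0.0311 -0.0376
```

```bash
python3 -m jog '[{"grip":255,"travel":[0,0,-4],"twist":0},{"grip":255,"travel":[0,0,-3],"twist":0},{"grip":255,"travel":[0,0,-1.5],"twist":0},{"grip":255,"travel":[0,0,-0.8],"twist":0},{"grip":255,"travel":[0,0,0],"twist":0},{"grip":255,"travel":[0,0,0],"twist":0},{"grip":255,"travel":[0,0,-0.1],"twist":0},{"grip":255,"travel":[0,0,0],"twist":0}]'
```

```text
time: 7.8
position: [0.4726, 0.0823, 0.05]
tool_rot: [0.726, 0.687, 0.0, 0.0]
ft_force: [-0.1, 0.5, -1.1]
grip_width: 0.0076
```

```bash
python3 -m jog '[{"grip":187,"travel":[0,0,0],"twist":0},{"grip":187,"travel":[0,0,0],"twist":0},{"grip":187,"travel":[0,0,0],"twist":0},{"grip":187,"travel":[0,0,0],"twist":0},{"grip":187,"travel":[0,0,1],"twist":0},{"grip":187,"travel":[0,0,4],"twist":0},{"grip":187,"travel":[0,0,4],"twist":0},{"grip":144,"travel":[0,0,1.5],"twist":0}]'
python3 -m jog '[{"grip":144,"travel":[1.5,-0.5,0],"twist":7},{"grip":144,"travel":[1.5,-0.5,0],"twist":7},{"grip":144,"travel":[1.5,-0.5,0],"twist":7},{"grip":144,"travel":[1.5,-0.5,0],"twist":7},{"grip":144,"travel":[1.5,-0.5,0],"twist":7},{"grip":144,"travel":[1.5,-0.5,0],"twist":7},{"grip":144,"travel":[1.5,-0.5,0],"twist":7},{"grip":144,"travel":[1.3,-0.2,0],"twist":7.6}]' 8
python3 -m jog '[{"grip":144,"travel":[0,0,0],"twist":0},{"grip":144,"travel":[0,0,0],"twist":0}]'
python3 - <<'E'
from h import *
o=get_obs();im=camera("wrist");cv2.imwrite("pics/w4.png",im[:,:,::-1]);np.savez("w4.npz",position=o["position"],tool_rot=o["tool_rot"])
print(o["position"],Ro.from_quat(o["tool_rot"]).as_matrix()[:,0],o["grip_width"],o["time"])
E
```

```text
time: 8.6
position: [0.4737, 0.0826, 0.1582]
tool_rot: [0.726, 0.688, 0.002, 0.002]
ft_force: [0.1, -0.4, -0.0]
grip_width: 0.0263
time: 9.4
position: [0.5907, 0.0452, 0.1552]
tool_rot: [0.311, 0.95, -0.0, 0.0]
ft_force: [0.2, -0.2, 0.4]
grip_width: 0.0377
time: 9.6
position: [0.5894, 0.0457, 0.1548]
tool_rot: [0.315, 0.949, -0.0, -0.0]
ft_force: [-0.5, 1.0, -0.5]
grip_width: 0.0377
[0.58940825 0.04572099 0.15475929] [-0.80185434  0.59751891  0.00087486] 0.03768207633888415 9.6
```

View pics/w4.png

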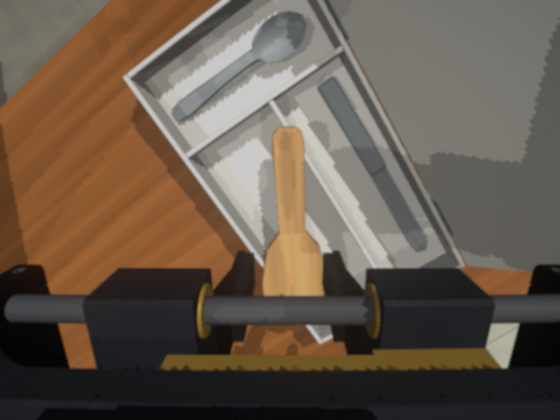

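The spoon lies in the cross compartment. The paddle's handle end is at (288,127) and its neck at (293,230), lined up between the jaws.

Run:
```python
from h import *
o=np.load("w4.npz");W=cam("wrist",o)
f=lambda p,z:plane(ray(W,p),z)
e=f((288,127),.056);m=f((289.5,180),.058);n=f((292,228),.058)
print(e,m,n,np.degrees(np.arctan2(*(n-e)[1::-1])),np.linalg.norm(n-e))
u=(n-e)/np.linalg.norm(n-e);c=e+.084*u;print("centre",c)
R=Ro.from_quat(o["tool_rot"]).as_matrix();print("in tool",R.T@(c-o["position"]),R.T@(n-o["position"]),R.T@(m-o["position"]))
c,s=np.cos(-.0535),np.sin(-.0535)
for a,b in(((306,14),.028),((176,113),.028)):
    d=f(a,b)[:2]-[.571,.0775];print("spoon box",d[0]*c+d[1]*s,-d[0]*s+d[1]*c)
```

```text
[0.52959461 0.08941739 0.056     ] [0.56102401 0.06737544 0.058     ] [0.59278614 0.04619014 0.058     ] -34.37475588555468 0.07658827969153642
centre [0.59890141 0.04200688 0.05819355]
in tool [-0.00991586  0.00273439  0.09655597] [-0.0025129   0.00243484  0.09675612] [0.03561432 0.00044391 0.0967903 ]
spoon box -0.10144003226104285 0.065190836349998
spoon box -0.10011796341526606 -0.05922330312771216
```

```bash
python3 -m jog '[{"grip":152,"travel":[-0.7,0.7,0],"twist":2},{"grip":152,"travel":[0,0,-3],"twist":0},{"grip":152,"travel":[0,0,-3],"twist":0},{"grip":152,"travel":[0,0,-1.5],"twist":0},{"grip":152,"travel":[0,0,-0.5],"twist":0},{"grip":152,"travel":[0,0,0],"twist":0},{"grip":255,"travel":[0,0,0],"twist":0},{"grip":255,"travel":[0,0,0],"twist":0}]' 8
python3 -m jog '[{"grip":255,"travel":[0,0,0],"twist":0},{"grip":255,"travel":[0,0,0],"twist":0},{"grip":255,"travel":[0,0,0],"twist":0}]'
```

```text
time: 10.45
position: [0.5838, 0.0527, 0.0757]
tool_rot: [0.297, 0.955, 0.0, 0.001]
ft_force: [-0.7, 0.4, 0.1]
grip_width: 0.0258
time: 10.75
position: [0.5838, 0.0526, 0.0756]
tool_rot: [0.297, 0.955, 0.0, 0.001]
ft_force: [-0.4, 1.0, 5.2]
grip_width: 0.021
```

```bash
python3 -m jog '[{"grip":255,"travel":[0,-0.2,0],"twist":5},{"grip":255,"travel":[0,-0.2,0],"twist":5},{"grip":255,"travel":[0,-0.1,0],"twist":5},{"grip":255,"travel":[0,-0.1,0],"twist":5},{"grip":255,"travel":[0,-0.1,0],"twist":5},{"grip":255,"travel":[0.1,-0.1,0],"twist":5},{"grip":255,"travel":[0,0,0],"twist":1.5},{"grip":255,"travel":[0,0,0],"twist":0}]'
python3 -m jog '[{"grip":255,"travel":[0,0,-0.5],"twist":0},{"grip":255,"travel":[0,0,-0.5],"twist":0},{"grip":255,"travel":[0,0,0],"twist":0}]'
python3 - <<'E'
from h import *
im=camera("top")[110:240,90:300,::-1];o=get_obs();print(o["grip_width"],o["position"])
w=camera("wrist")[:,:,::-1]
a=np.zeros((600,800,3),np.uint8);a[:300,:484]=cv2.resize(im,(484,300));a[300:,:400]=cv2.resize(w,(400,300));cv2.imwrite("pics/c5.png",a)
E
```

```text
time: 11.55
position: [0.5839, 0.0446, 0.0743]
tool_rot: [0.027, 1.0, 0.0, -0.0]
ft_force: [0.3, -0.7, -0.3]
grip_width: 0.0209
time: 11.85
position: [0.5834, 0.0447, 0.0635]
tool_rot: [0.027, 1.0, 0.0, -0.001]
ft_force: [-0.7, -0.2, -0.3]
grip_width: 0.0207
0.02076242296216795 [0.58359455 0.04466779 0.06384674]
```

View pics/c5.png

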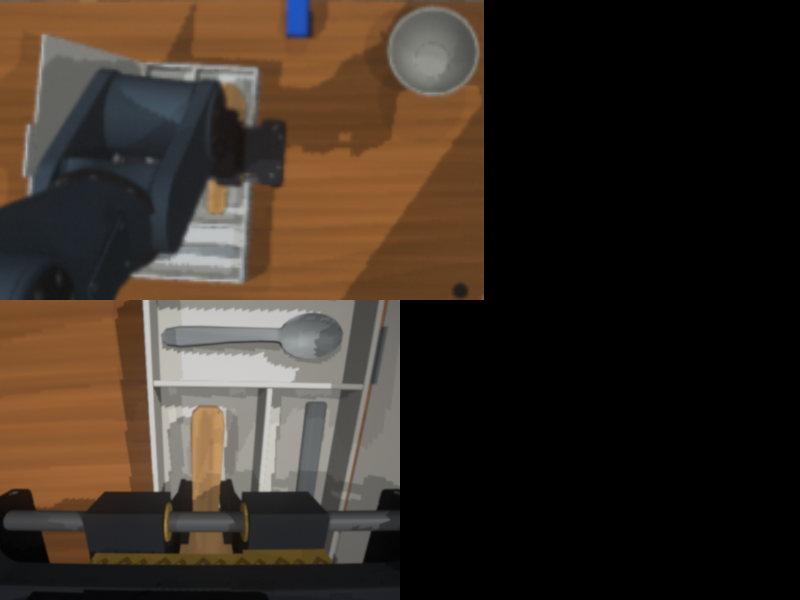

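The paddle is lined up inside the compartment, with its handle at crop (207,450), and there is no contact force. I'll lower it to the floor and release.

```bash
python3 -m jog '[{"grip":255,"travel":[0,0,-0.5],"twist":0},{"grip":255,"travel":[0,0,-0.5],"twist":0},{"grip":255,"travel":[0,0,-0.4],"twist":0},{"grip":255,"travel":[0,0,0],"twist":0},{"grip":165,"travel":[0,0,0],"twist":0},{"grip":165,"travel":[0,0,0],"twist":0},{"grip":165,"travel":[0,0,0],"twist":0},{"grip":165,"travel":[0,0,1],"twist":0}]'
python3 -m jog '[{"grip":165,"travel":[0,0,4],"twist":0},{"grip":165,"travel":[0,0,5],"twist":0},{"grip":255,"travel":[-1,0,5],"twist":0},{"grip":255,"travel":[-2,0,5],"twist":0},{"grip":255,"travel":[-3,0,0],"twist":0},{"grip":255,"travel":[-4,0,0],"twist":0},{"grip":255,"travel":[-4,0,0],"twist":0},{"grip":255,"travel":[0,0,0],"twist":0}]'
python3 - <<'E'
from h import *
o=get_obs();w=camera("wrist")[:,:,::-1];cv2.imwrite("pics/w6.png",w);np.savez("w6.npz",position=o["position"],tool_rot=o["tool_rot"])
print(o["position"],o["time"],o["q"])
E
```

```text
time: 12.75
position: [0.5833, 0.0446, 0.06]
tool_rot: [0.026, 1.0, 0.0, -0.001]
ft_force: [0.3, 0.2, -0.3]
grip_width: 0.0305
time: 13.55
position: [0.4384, 0.0457, 0.246]
tool_rot: [0.026, 1.0, 0.0, -0.004]
ft_force: [-0.1, -0.4, -0.2]
grip_width: 0.001
[0.43836623 0.04571217 0.24597411] 13.55 [-1.50630168e-01  2.81200543e-01  1.86799977e+00 -9.92592168e-05
  1.00029489e+00 -1.66872856e+00]
```

View pics/w6.png

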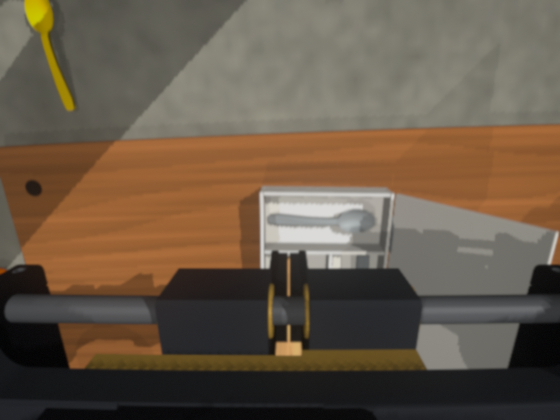

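```bash
python3 -m jog '[{"grip":255,"travel":[2.4,4.2,0],"twist":0},{"grip":255,"travel":[2.4,4.2,0],"twist":0},{"grip":255,"travel":[2.4,4.2,0],"twist":0},{"grip":255,"travel":[2.4,4.2,0],"twist":0},{"grip":255,"travel":[2.4,4.2,0],"twist":0},{"grip":255,"travel":[2.2,4.4,0],"twist":0},{"grip":255,"travel":[0,0,0],"twist":0},{"grip":255,"travel":[0,0,0],"twist":0}]'
python3 - <<'E'
from h import *
o=get_obs();t=camera("top");s=camera("scene")
for n in("top","scene"):
  for k in("paddle_center","teaspoon_center","knife_center"):print(n,k,[(round(d['p'],2),np.round(d['at'],3).tolist()) for d in search_frame(k,n)][:4])
a=np.zeros((600,800,3),np.uint8);a[:300,:400]=cv2.resize(t[:,:,::-1],(400,300));a[:300,400:]=cv2.resize(s[:,:,::-1],(400,300))
a[300:,:400]=cv2.resize(t[120:240,90:250,::-1],(400,300),interpolation=cv2.INTER_CUBIC);a[300:,400:]=cv2.resize(s[95:215,280:440,::-1],(400,300),interpolation=cv2.INTER_CUBIC)
cv2.imwrite("pics/c7.png",a);print(o["position"])
E
```

```text
time: 14.4
position: [0.5884, 0.2997, 0.2457]
tool_rot: [0.025, 1.0, -0.0, 0.0]
ft_force: [-0.2, -0.5, -0.3]
grip_width: 0.0005
top paddle_center [(0.76, [0.62, 0.038, 0.034])]
top teaspoon_center [(0.7, [0.324, -0.407, 0.006]), (0.64, [0.244, -0.206, 0.006]), (0.62, [0.473, 0.11, 0.026]), (0.58, [0.53, -0.362, 0.004])]
top knife_center [(0.67, [0.6, 0.13, 0.027])]
scene paddle_center [(0.9, [0.626, 0.045, 0.031])]
scene teaspoon_center [(0.72, [0.324, -0.407, 0.009]), (0.55, [0.471, 0.111, 0.027]), (0.55, [0.323, -0.591, 0.008]), (0.5, [0.53, -0.367, 0.01])]
scene knife_center [(0.62, [0.609, 0.126, 0.032])]
[0.58843501 0.29970376 0.24565772]
```

View pics/c7.png

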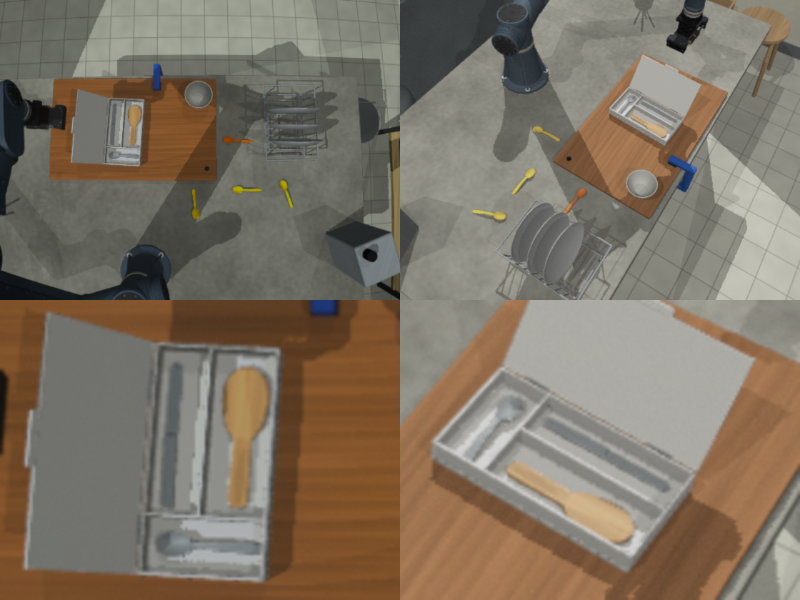

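Both utensils lie in their compartments: paddle at lower-left (242,435), spoon at (205,545), knife at (173,430). I'll check the paddle's x number and then start on the door.

```bash
python3 - <<'E'
from h import *
T,S=cam("top"),cam("scene");c,s=np.cos(-.0535),np.sin(-.0535)
for n,C,p in(("tip",T,(90+246/2.5,120+67/2.5)),("end",T,(90+238/2.5,120+206/2.5)),("tip",S,(280+226/2.5,95+240/2.5)),("end",S,(280+110/2.5,95+165/2.5)),("sp bowl",T,(90+157/2.5,120+243/2.5)),("sp end",T,(90+260/2.5,120+247/2.5))):
    d=plane(ray(C,p),.030)[:2]-[.571,.0775];print(n,(d[0]*c+d[1]*s).round(4),(-d[0]*s+d[1]*c).round(4))
E
python3 -m jog '[{"grip":255,"travel":[0,0,-4],"twist":0},{"grip":255,"travel":[0,0,-3.4],"twist":0},{"grip":255,"travel":[0,-2,0],"twist":0},{"grip":255,"travel":[0,-1,0],"twist":0},{"grip":255,"travel":[0,-1,0],"twist":0},{"grip":255,"travel":[0,-1,0],"twist":0},{"grip":255,"travel":[0,-1,0],"twist":0},{"grip":255,"travel":[0,-1,0],"twist":0}]'
```

```text
tip 0.1127 -0.0333
end -0.0526 -0.0338
tip 0.1146 -0.0429
end -0.0503 -0.0311
sp bowl -0.1001 0.0591
sp end -0.0994 -0.0623
time: 15.6
position: [0.5903, 0.2315, 0.1772]
tool_rot: [0.027, 1.0, 0.004, 0.004]
ft_force: [0.1, 3.5, 3.8]
grip_width: 0.0006
```

Paddle middle at box x about 0.031 and spoon at y about -0.002, both within tolerance. The door is moving at about 4 N.

```bash
python3 -m jog '[{"grip":255,"travel":[0,-1.8,0],"twist":0},{"grip":255,"travel":[0,-1.8,0],"twist":0},{"grip":255,"travel":[0,-1.8,0],"twist":0},{"grip":255,"travel":[0,-1.8,0],"twist":0},{"grip":255,"travel":[0,-1.8,0],"twist":0},{"grip":255,"travel":[0,-1.8,0],"twist":0},{"grip":255,"travel":[0,-1.8,0],"twist":0},{"grip":255,"travel":[0,-1.8,0],"twist":0}]'
python3 -c "
from rig import *
o=get_obs();print(o['ft_force']);camera('top');camera('scene')
for n in('top','scene'):print([(d['p'],d['at']) for d in search_frame('door_edge',n)])"
```

```text
time: 16.4
position: [0.587, 0.0826, 0.1713]
tool_rot: [0.027, 1.0, -0.0, -0.001]
ft_force: [-0.4, 0.9, 0.9]
grip_width: 0.0002
[-0.39284196  0.92527294  0.86936793]
[(0.66, [0.5182, 0.0983, 0.1279])]
[(0.73, [0.6308, 0.0746, 0.1437])]
```

Next I'll follow the arc down from TCP (.083, .171).

```bash
python3 -m jog '[{"grip":255,"travel":[0,-1.2,-1],"twist":0},{"grip":255,"travel":[0,-1,-1.1],"twist":0},{"grip":255,"travel":[0,-0.9,-1.5],"twist":0},{"grip":255,"travel":[0,-0.7,-1.5],"twist":0},{"grip":255,"travel":[0,-0.4,-1],"twist":0},{"grip":255,"travel":[0,-0.3,-1.1],"twist":0},{"grip":255,"travel":[0,-0.2,-1],"twist":0},{"grip":255,"travel":[0,0,0],"twist":0}]'
python3 -m jog '[{"grip":255,"travel":[0,0,-0.7],"twist":0},{"grip":255,"travel":[0,0,-0.4],"twist":0},{"grip":255,"travel":[0,0,0],"twist":0}]'
```

```text
time: 17.4
position: [0.5868, 0.0375, 0.0883]
tool_rot: [0.026, 1.0, 0.0, -0.001]
ft_force: [0.3, 0.1, 0.6]
grip_width: 0.0005
time: 17.7
position: [0.5876, 0.0378, 0.0787]
tool_rot: [0.026, 1.0, 0.0, -0.0]
ft_force: [-0.2, -0.2, -0.9]
grip_width: 0.0005
```

```bash
python3 -m jog '[{"grip":255,"travel":[0,0,-0.2],"twist":0},{"grip":255,"travel":[0,0,-0.1],"twist":0},{"grip":255,"travel":[0,0,0],"twist":0}]'
python3 -m jog '[{"grip":255,"travel":[0,0,-0.1],"twist":0},{"grip":255,"travel":[0,0,0],"twist":0}]'
python3 -m jog '[{"grip":255,"travel":[0,0,-0.1],"twist":0},{"grip":255,"travel":[0,0,0],"twist":0}]'
```

```text
time: 18.0
position: [0.588, 0.0378, 0.0778]
tool_rot: [0.026, 1.0, -0.0, 0.001]
ft_force: [-3.6, -0.7, 9.5]
grip_width: 0.0006
time: 18.2
position: [0.588, 0.0378, 0.0777]
tool_rot: [0.026, 1.0, -0.0, 0.001]
ft_force: [-3.8, -0.2, 15.7]
grip_width: 0.0005
time: 18.4
position: [0.588, 0.0378, 0.0777]
tool_rot: [0.026, 1.0, -0.0, 0.001]
ft_force: [-4.9, 0.4, 19.8]
grip_width: 0.0004
```

The push meets a firm stop at tip z = 0.0557 (0.055 expected), so the door is shut. I'll retreat clear and look.

```bash
python3 -m jog '[{"grip":255,"travel":[0,0,2],"twist":0},{"grip":255,"travel":[0,0,4],"twist":0},{"grip":255,"travel":[0,0,5],"twist":0},{"grip":255,"travel":[0,0,5],"twist":0},{"grip":255,"travel":[0,4,0],"twist":0},{"grip":255,"travel":[0,4.5,0],"twist":0},{"grip":255,"travel":[0,4.5,0],"twist":0},{"grip":255,"travel":[0,4.5,0],"twist":0}]'
python3 -m jog '[{"grip":255,"travel":[0,4.5,0],"twist":0},{"grip":255,"travel":[0,4.5,0],"twist":0},{"grip":255,"travel":[0,0,0],"twist":0},{"grip":255,"travel":[0,0,0],"twist":0}]'
python3 - <<'E'
from h import *
t=camera("top");s=camera("scene")
for n in("top","scene"):
  for k in("door_edge","door","bowl"):print(n,k,[(round(d['p'],2),np.round(d['at'],3).tolist()) for d in search_frame(k,n)][:2])
a=np.zeros((300,800,3),np.uint8)
a[:,:400]=cv2.resize(t[100:250,90:290,::-1],(400,300),interpolation=cv2.INTER_CUBIC);a[:,400:]=cv2.resize(s[95:245,270:470,::-1],(400,300),interpolation=cv2.INTER_CUBIC)
cv2.imwrite("pics/c8.png",a)
E
```

```text
time: 19.2
position: [0.5876, 0.2142, 0.2346]
tool_rot: [0.027, 1.0, 0.0, 0.001]
ft_force: [0.6, 0.2, 0.1]
grip_width: 0.0003
time: 19.6
position: [0.5871, 0.3036, 0.2339]
tool_rot: [0.025, 1.0, -0.0, -0.0]
ft_force: [0.4, 0.2, 0.6]
grip_width: 0.0004
top door_edge [(0.8, [0.571, 0.078, 0.057])]
top door [(0.64, [0.572, 0.078, 0.054]), (0.63, [0.722, -0.225, 0.038])]
top bowl [(0.59, [0.721, -0.226, 0.042])]
scene door_edge [(0.87, [0.578, 0.071, 0.057])]
scene door [(0.9, [0.576, 0.069, 0.057])]
scene bowl [(0.78, [0.714, -0.213, 0.042])]
```

View pics/c8.png

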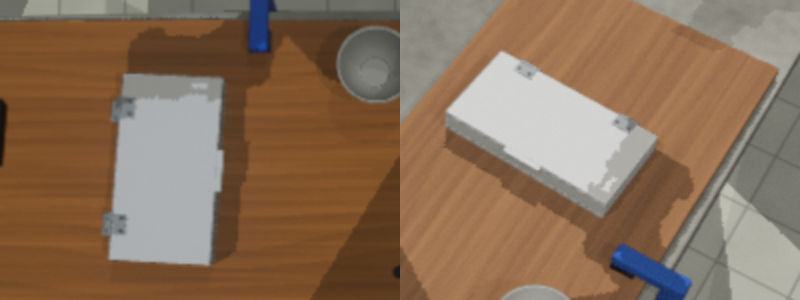

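The door is level and shut flush, with its tab at (219,170), and the bowl hasn't moved. Handing in.

```bash
python3 -c "
from rig import *
print(hand_in())"
```

```text
the job is handed in; nothing more can be done
None
```

The job is done and handed in at about 20 s of the 72 s allowed. `hand_in()` gives no verdict, so the results below are my own last checks.

- **Teaspoon:** It lies in the cross compartment with its middle about 2 mm from centre along it (12 mm allowed). The first grasp missed because I lifted before the fingers had closed. The spoon had not moved, and the second try worked.
- **Paddle:** I held the handle lightly instead of only pushing it, turned it about 32° on the wall tops, lowered it in and let go. It was never raised. Its middle is at about x = 31 mm, y = -34 mm in the box, flat to the eye, inside the limits.
- **Door:** I pushed it over and pressed it down until it met a firm stop, about 20 N with the fingertips at z = 0.0557 m (0.055 expected). The last pictures show it level and flush.
- **Knife, bowl and look-alikes:** The knife was still in its compartment when I last saw it before the door closed, and the bowl read within 3 mm of its starting place. I did not touch the look-alikes.

The two cameras differed by up to 10 mm at the paddle's blade tip. I could not check the spoon and paddle again after the door shut over them. No other check failed.

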